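Lock the indexing collar with its pin

ROBOT

A 6-joint arm with a two-finger parallel gripper is mounted at the origin on a cart in front of the work surface, level with it; the furniture and walls round the work are solid. World frame = base frame: x ahead of the robot, y to its left, z up, the work surface at z = 0. Lengths are in m, angles in rad, forces in N, time in s.
With the tool pointing down it reaches from about 0.375 to 0.975 m from the base axis. Payload 3.8 kg.
Tool frame: the origin (TCP) lies at the very end of the fingers, on their centre line; the grasp point (between the pads) lies 19 mm behind it; z points along the fingers, y is the line along which they close (so a half turn about z gives the same grasp; the last joint's range is limited). The gripper opens to 85 mm and grips with 20 to 120 N. Pads are 22 mm wide; open, the fingers measure 114 mm over their backs; the gripper's body (76 mm by 85 mm) begins 54 mm behind the grasp point. The pads swing forward as they close: fully open they stand 13 mm farther back than shut.
Start: joints at [1.274, 0.264, 1.604, -0, 1.274, -0.037], TCP at [0.173, 0.652, 0.231] pointing down, gripper open.
Joint ranges: [-2.63, 2.63], [-0.94, 2.18], [0.31, 2.57], [-1.31, 4.45], [0, 2.66], [-2.55, 2.55]. Speed limits (rad/s): [2.57, 2.57, 3.14, 3.14, 3.14, 3.14].

INTERFACE

Orientations are given as a rotation vector (axis times angle).
In Python, from workcell import read_state, read_camera, calibration, finish_job gives the robot as it stands.
- The arm moves only by the tool step_arm, never from a script. Its argument "commands" is a list of rows, each an object of numbers: "fingers": the gripper's target within -1 to 1 (shut at 1, half-way at 0, fully open at -1); "dx", "dy", "dz": the shift along the tool's x, y, z in m; "roll": the turn about the tool's z in degrees. In form: [{"fingers": .., "dx": .., "dy": .., "dz": .., "roll": ..}, ...]. A call has 1 to 8 rows; each row is the pose to reach, as a shift and turn from the pose commanded when the call began, along the tool's axes at that moment; what a row does not reach only later rows make up. A row lasts 1/8 s, in which the tool goes at most 62.5 mm and 10.7 degrees, less where a joint would pass 70% of its speed; a pose out of reach is approached as far as the arm can. A call with a gripper value outside its range is refused whole. The fingers move at their own pace and stop on an object; "squeeze" is the grip in N (left out, the last holds). Time passes only in rows, so rows that repeat a pose let the fingers close. It gives the time, the measured TCP pose, the force, the opening and the grip force at its end, in the units of the state.
- read_state(): the state, without advancing time (a new reading comes with each control period).
- read_camera(name): name is "scene" or "side" or "wrist"; returns (picture, depth): 420x560x3 uint8, blue, green, red; 420x560 float32, m along the optical axis (not along the pixel's ray), 0 where there is no reading.
- calibration(name): a dict with "intrinsics" (3x3 intrinsics, pixels), "world_to_cam" (4x4, takes a point from world to camera coordinates). Camera axes: x right, y up, looking along -z (the intrinsics and any distortion apply to the point x, -y, -z); pixel columns grow to the right and rows downward; lengths in m; the calibration is good to about 2 mm. A picture is of the moment at which its call begins: read the wrist's pose just before it. calibration takes no time and is no camera call; for the wrist camera it gives the pose at the moment of the call.
- finish_job(): hands the job in; it is judged then, once.
The state is a dict: "time": time; "q": joint angles; "joint_vel": joint speeds; "joint_torque": joint torques, N m; "tool_pos": TCP position; "tcp_rot": TCP orientation; "wrist_force": force on the tool from outside, world axes, zero at the start; "torque": the same for the moment, N m; "width": opening from 0.0 (shut) to 1.0 (fully open); "grip_force": force on a finger pad.
Only numpy, scipy, OpenCV 4.12 (cv2) and the standard library are available. Lean on these libraries where they do the work, as an engineer would, in place of code of your own. Each camera call takes 0.05 s, during which the arm holds its last target. There are 200 camera calls.

TASK

Lock the collar of the indexing fixture: take the longer of the two pins from the pin block, put it into the hole in the collar's flange, and turn the collar counter-clockwise, feeling for the hidden hole in the bed beneath, until the pin goes fully home with its head down on the flange. Leave the short pin in the block, do not knock the other things about, and let go of everything.

Things in the scene. Friction and masses are not known exactly. Their poses are not given: they have to be found in the camera images.
- fixture: Indexing fixture, fixed to the bench: round foot of radius 76 mm, 14 mm high, with four small bolts, on it a round steel bed of radius 62 mm whose top is 46 mm above the bench, on that the turning collar, which covers the bed completely. Origin: centre of the foot's underside, on the collar's vertical turning axis; z up, the bolts lie between its x and y axes
- bed_top (a point): Centre of the bed's top face, under the collar. The bed has one vertical hole, diameter 14.6 mm, countersunk 1.5 mm, 32 mm deep, 48 mm from the axis. The collar hides it and its angle is unknown: 28 to 132 degrees counter-clockwise (from above) of where the collar's hole starts. It must be felt for; the holes line up within about 1.5 degrees either way
- collar (a joint): Angle (rad) of the steel collar about the fixture's vertical axis, growing counter-clockwise seen from above; 0: its hole is at the fixture's +x side. Friction 0.12 N m, stops at -3.1 and 3.1, cannot lift. Round flange of radius 64 mm, 30 mm thick, its top 76 mm above the bench, with a grip hub in the middle
- collar_hole (a point): Centre of the collar's only hole, level with the flange's top (76 mm above the bench), 48 mm from the axis; vertical through hole of diameter 13.4 mm with a 2 mm countersink. Turns with the collar
- hub_top (a point): Centre of the top of the collar's grip hub, on the turning axis, 124 mm above the bench. The hub is round, diameter 36 mm, rises 48 mm from the flange and can be gripped from above at any yaw
- pin_block: Aluminium pin block, fixed, 120x50x50 mm, long along its x; origin at the centre of its underside. Two upright holes 36 mm deep and 13.4 mm wide at x = -35 mm and +35 mm, each holding a pin; which pin stands in which hole varies
- long_pin_mid (a point): Half-way point of the long steel pin, z along the pin towards its head. Total length 90 mm (45 mm either way): shank diameter 12 mm, 56 mm long, the last 3 mm tapered to a flat of 9 mm; round grip head diameter 20 mm, 34 mm high. About 80 to 150 g. It stands in the block with its point 14 mm above the bench
- long_pin_head (a point): Centre of the top of the long pin's head. When the pin stands in the collar's hole on the bed this is 136 mm above the bench; left there it rides round with the collar and, at up to 0.3 rad/s, drops 26 mm by its own weight when the holes line up, locking the collar. Fully home it is 110 mm above the bench, the head's underside on the flange
- short_pin_mid (a point): Half-way point of the short steel pin (total length 72 mm: shank 38 mm, otherwise like the long one), standing in the block's other hole. To be left there
- spanner_13: combination spanner, bystander, 30x164x7 mm, lying
- bolt_1: hex bolt, bystander, 19x52x17 mm, lying
- bearing_a: ball bearing, bystander, 62 mm diameter, 18 mm high, lying flat
- loose_bush_1: plain black bush, bystander, 34 mm diameter, 36 mm high
- loose_bush_3: plain grey bush, bystander, 33 mm diameter, 38 mm high
- grease_tin: grease tin, bystander, 69 mm diameter, 63 mm high
- slip_pliers: pliers, bystander, 65x156x14 mm, lying
Things that resemble listed ones, but are neither listed nor needed, are in the scene too. Leave any blue look-alike of the part that bears long_pin_mid alone. Of the things that look like the fixture, the larger one is meant.

How it is judged:
On the way:
1. the long pin's point is in the collar's hole (horizontal distance between long_pin_mid and collar_hole below 0.007 m and z of long_pin_mid in the frame of fixture below 0.112 m and angle between long_pin_mid's own z axis and vertical below 0.15 rad), for 0.1 s.
At the end, for the whole second after the job is handed in: The long pin stands upright (within 0.06 rad) in the collar's hole (its middle within 4 mm of the hole's centre), down through it into the bed's hole with its head on the flange (within 2.5 mm), so that the collar is locked and at rest; the short pin is where it was in the block (within 10 mm) (z of long_pin_mid in the frame of fixture below 0.0675 m and horizontal distance between long_pin_mid and collar_hole below 0.004 m and angle between long_pin_mid's own z axis and vertical below 0.06 rad and velocity of joint collar between -0.05 and 0.05 rad/s and distance of short_pin_mid from where it was at the start of the episode below 0.01 m); the robot touches nothing.
It fails at once if the short pin is pulled from the block or shifted by more than 20 mm (distance of short_pin_mid from where it was at the start of the episode above 0.02 m).
It fails at once if one of the other loose things is moved by more than 30 mm (distance of any of spanner_13, bolt_1, bearing_a, loose_bush_1, loose_bush_3, grease_tin, slip_pliers from where it was at the start of the episode above 0.03 m).
It also fails if it takes over 72 s, if anything falls off the work surface, if the arm or the gripper's body presses on something with over 40 N, if the wrist force passes 120 N, or if a joint passes its speed limit or range.

## Working session

There is one attempt and no reset: what is moved stays moved. The work goes in short steps, Python scripts to look and compute and a tool call to move; the robot and the scene stay as the last step left them, time stands still between calls to the robot, and variables do not carry over. Pictures are saved under pics/ and viewed, at most 10 in all, crops included, and the job is handed in when it is done.

Besides the shell and the picture viewer there is one more tool, called after ">>>" by a JSON object that holds its "op" and its "data", one argument or row to a line. step_arm: Moves the arm, as the interface text tells. Its arguments: {"type":"object","properties":{"commands":{"type":"array","items":{"type":"object","properties":{"fingers":{"type":"number"},"dx":{"type":"number"},"dy":{"type":"number"},"dz":{"type":"number"},"roll":{"type":"number"}}}},"squeeze":{"type":"number"}},"required":["commands"]}

```bash
mkdir -p pics
cat > h.py <<'E'
import numpy as np, cv2
from workcell import *
def grab(n):
    c=calibration(n); p,d=read_camera(n); return p,d,np.array(c["intrinsics"]),np.array(c["world_to_cam"])
def cloud(d,K,T):
    v,u=np.mgrid[0:d.shape[0],0:d.shape[1]]
    P=np.stack([(u-K[0,2])/K[0,0]*d,-(v-K[1,2])/K[1,1]*d,-d],-1)
    M=np.linalg.inv(T); return P@M[:3,:3].T+M[:3,3]
def ray(u,v,z,K,T):
    M=np.linalg.inv(T); r=M[:3,:3]@np.array([(u-K[0,2])/K[0,0],-(v-K[1,2])/K[1,1],-1]); o=M[:3,3]
    return o+r*(z-o[2])/r[2]
E
python3 - <<'E'
from h import *
for n in("scene","side"):
    p,d,K,T=grab(n); cv2.imwrite(f"pics/{n}.png",p); np.savez(f"{n}.npz",p=p,d=d,K=K,T=T); print(n,np.linalg.inv(T)[:3,3],K[0,0],calibration(n).keys())
s=read_state(); print(s)
E
```

```text
scene [ 0.09116882 -0.84365338  0.65206769] 476.2396304668306 dict_keys(['intrinsics', 'world_to_cam'])
side [0.14070664 0.72033812 0.75869363] 396.445502931824 dict_keys(['intrinsics', 'world_to_cam'])
{'time': 0.1, 'q': array([ 1.27406861e+00,  2.64684162e-01,  1.60523790e+00,  9.52375936e-07,
        1.27371078e+00, -3.69269296e-02]), 'joint_vel': array([ 0.00103295, -0.00371715, -0.0042069 ,  0.00065427, -0.00065434,
        0.00169513]), 'joint_torque': array([-8.21031645e-04, -5.16699171e+01, -3.68594348e+01, -9.31262662e-05,
        6.22141917e-03,  2.61671585e-05]), 'tool_pos': array([0.17322449, 0.6517083 , 0.230082  ]), 'tcp_rot': array([-0.40690361, -3.11478566,  0.00315964]), 'wrist_force': array([ 0.49936867,  0.37106704, -0.47702466]), 'torque': array([-0.01043931, -0.01578727,  0.04033448]), 'grip_force': 0.0, 'width': 1.0018630346362007}
```

View pics/scene.png

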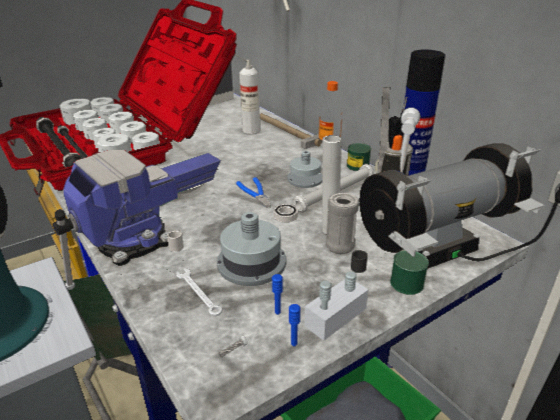

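View pics/side.png

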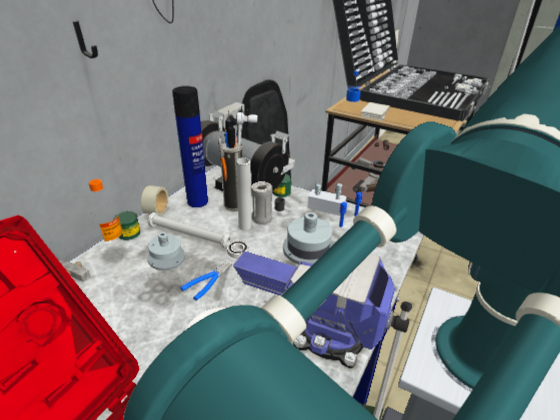

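The scene view shows the larger fixture at about (250,245) and the pin block at (337,307), with heads at (325,290) and (350,280). The left pin looks taller. The blue look-alikes are at (278,290) and (294,318). Next I'll measure these from the depth images.

Run:
```python
from h import *
out=[]
for n,(a,b,c,e) in dict(scene=(205,200,380,345),side=(275,175,375,265)).items():
    z=np.load(n+".npz"); p,d,K,T=z["p"],z["d"],z["K"],z["T"]; P=cloud(d,K,T)
    R=np.zeros(d.shape,bool); R[b:e,a:c]=1; R&=d>0
    gray=(p.max(2).astype(int)-p.min(2)<40)
    print(n,"bench",np.median(P[R][:,2][P[R][:,2]<.02]))
    for nm,lo,hi in(("flange",.070,.082),("hub",.118,.130),("z>.045-.055",.045,.055),("z.06-.115",.06,.115)):
        m=(R&gray&(P[...,2]>lo)&(P[...,2]<hi)).astype(np.uint8)
        k,l,st,ce=cv2.connectedComponentsWithStats(m)
        for i in range(1,k):
            if st[i,4]>12: 
                q=P[l==i]; print(nm,ce[i].round(),st[i,4],q.mean(0).round(4),"min",q.min(0).round(3),"max",q.max(0).round(3))
    cv2.imwrite(f"pics/{n}_z.png",cv2.resize(p[b:e,a:c],None,fx=4,fy=4,interpolation=cv2.INTER_CUBIC))
```

```text
scene bench 0.0008603478055381752
flange [325. 206.] 22 [ 0.7096 -0.1234  0.0749] min [ 0.708 -0.132  0.07 ] max [ 0.712 -0.114  0.082]
flange [341. 224.] 130 [ 0.691  -0.2025  0.076 ] min [ 0.677 -0.22   0.07 ] max [ 0.717 -0.169  0.082]
flange [250. 239.] 1457 [ 0.4983 -0.1368  0.0763] min [ 0.44 -0.19  0.07] max [ 0.568 -0.062  0.082]
flange [372. 231.] 86 [ 0.7251 -0.2613  0.076 ] min [ 0.719 -0.288  0.07 ] max [ 0.731 -0.228  0.082]
flange [351. 281.] 56 [ 0.5804 -0.3569  0.0758] min [ 0.574 -0.363  0.07 ] max [ 0.593 -0.344  0.082]
flange [325. 298.] 51 [ 0.5115 -0.3669  0.0765] min [ 0.505 -0.371  0.07 ] max [ 0.522 -0.358  0.082]
hub [351. 206.] 318 [ 0.7035 -0.2141  0.1236] min [ 0.673 -0.285  0.118] max [ 0.734 -0.168  0.13 ]
hub [250. 217.] 164 [ 0.5036 -0.1286  0.1239] min [ 0.487 -0.145  0.118] max [ 0.524 -0.11   0.127]
z>.045-.055 [325. 216.] 16 [ 0.7101 -0.1246  0.0503] min [ 0.708 -0.131  0.046] max [ 0.712 -0.116  0.055]
z>.045-.055 [340. 234.] 101 [ 0.6905 -0.2019  0.0501] min [ 0.676 -0.22   0.045] max [ 0.72  -0.168  0.055]
z>.045-.055 [251. 260.] 183 [ 0.479  -0
[... 1395 characters left out ...]
04  0.049 ] min [ 0.492 -0.385  0.045] max [ 0.613 -0.319  0.055]
z>.045-.055 [308. 247.] 111 [ 0.4841 -0.0774  0.0503] min [ 0.442 -0.136  0.045] max [ 0.557 -0.059  0.055]
z.06-.115 [279. 180.] 90 [ 0.7171 -0.3152  0.0825] min [ 0.713 -0.375  0.06 ] max [ 0.725 -0.286  0.115]
z.06-.115 [289. 178.] 13 [ 0.7109 -0.3775  0.0618] min [ 0.7   -0.389  0.06 ] max [ 0.72  -0.353  0.065]
z.06-.115 [317. 188.] 51 [ 0.5831 -0.3441  0.0759] min [ 0.574 -0.357  0.061] max [ 0.594 -0.336  0.087]
z.06-.115 [338. 190.] 73 [ 0.5142 -0.3532  0.0866] min [ 0.506 -0.368  0.06 ] max [ 0.526 -0.346  0.106]
z.06-.115 [309. 233.] 1053 [ 0.4987 -0.1071  0.0766] min [ 0.44  -0.185  0.06 ] max [ 0.568 -0.057  0.114]
```

View pics/scene_z.png

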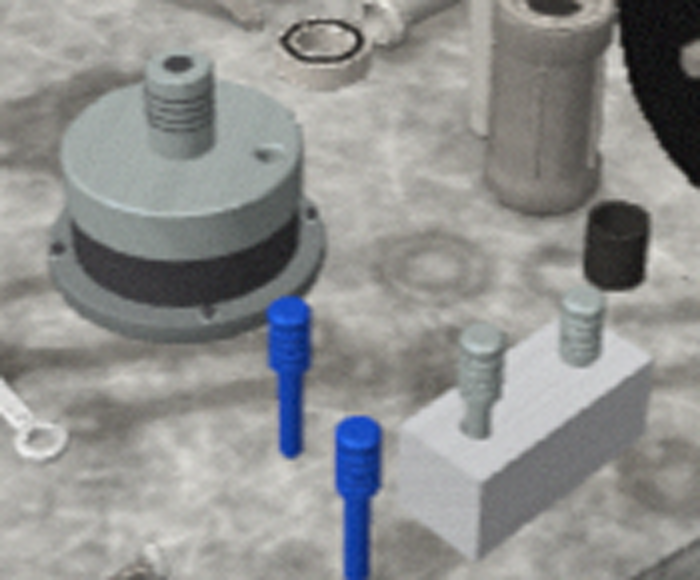

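View pics/side_z.png

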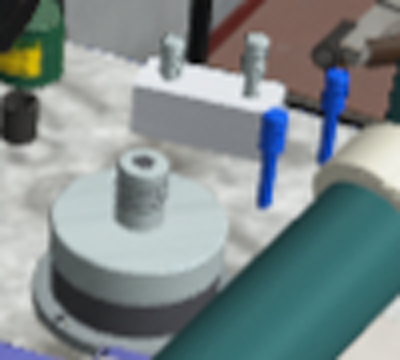

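Run:
```python
from h import *
for n in("scene","side"):
    z=np.load(n+".npz"); p,d,K,T=z["p"],z["d"],z["K"],z["T"]; P=cloud(d,K,T)
    hsv=cv2.cvtColor(p,cv2.COLOR_BGR2HSV); m=cv2.inRange(hsv,(110,150,80),(130,255,255))
    m[:, :260]=0; m[:170 if n=="side" else 265]=0; m[350:]=0
    k,l,st,ce=cv2.connectedComponentsWithStats(m)
    for i in range(1,k):
        if st[i,4]>25:
            q=P[(l==i)&(d>0)]; print(n,"blue",ce[i].round(),np.median(q,0).round(3),q[:,2].max().round(3))
    X=P[...,0];Y=P[...,1];Z=P[...,2]
    for nm,c,lo in(("hub",(.504,-.125),.1225),("long",(.515,-.361),.101),("short",(.584,-.35),.083)):
        q=P[(np.hypot(X-c[0],Y-c[1])<.03)&(Z>lo-.002*(n=="side"))&(Z<lo+.008)]; 
        if len(q): print(n,nm,len(q),q.mean(0).round(4),((q.max(0)+q.min(0))/2).round(4))
    q=P[(np.hypot(X-.504,Y+.125)<.085)&(Z>.07)&(Z<.08)]
    print("flange ext",((np.percentile(q,.5,0)+np.percentile(q,99.5,0))/2).round(4))
    if n=="scene":
        h=ray(272,238,.074,K,T); print("hole",h, h[:2]-[.504,-.124])
```

```text
scene blue [277. 290.] [ 0.462 -0.288  0.068] 0.093
scene blue [294. 322.] [ 0.441 -0.37   0.068] 0.092
scene hub 132 [ 0.5047 -0.127   0.1247] [ 0.5055 -0.1271  0.1248]
scene long 73 [ 0.5146 -0.3626  0.1039] [ 0.5161 -0.3617  0.1037]
scene short 66 [ 0.584  -0.3524  0.0858] [ 0.5844 -0.3516  0.0857]
flange ext [ 0.5043 -0.1271  0.0748]
hole [ 0.53895223 -0.15701654  0.074     ] [ 0.03495223 -0.03301654]
side blue [358. 202.] [ 0.444 -0.358  0.063] 0.093
side blue [342. 213.] [ 0.464 -0.276  0.064] 0.091
side hub 74 [ 0.5044 -0.1202  0.1231] [ 0.5045 -0.1233  0.1233]
side long 18 [ 0.5154 -0.3564  0.102 ] [ 0.516  -0.3579  0.1028]
side short 20 [ 0.5839 -0.3465  0.0843] [ 0.5842 -0.3467  0.0841]
flange ext [ 0.5054 -0.1201  0.0748]
```

```bash
cat > go.py <<'E'
# usage: go.py x y z [closing yaw deg] -> tool-frame shift in mm and roll
import sys; from h import *; from scipy.spatial.transform import Rotation as R
s=read_state(); M=R.from_rotvec(s["tcp_rot"]).as_matrix(); a=[float(v) for v in sys.argv[1:]]
yaw=np.degrees(np.arctan2(M[1,1],M[0,1]))
print("t",round(s["time"],2),"pos",s["tool_pos"].round(4),"yaw",yaw.round(2),"q1,q6",np.degrees(s["q"][[0,5]]).round(1),"F",s["wrist_force"].round(1),"w",round(s["width"],3),"tilt",M[:2,2].round(4))
if a: print("d",(M.T@(np.array(a[:3])-s["tool_pos"])*1000).round(1))
if len(a)>3: print("roll",(-(a[3]-yaw)+180)%360-180)
E
python3 go.py .45 .25 .3
python3 - <<'E'
from h import *
for n in("scene","side"):
    z=np.load(n+".npz"); P=cloud(z["d"],z["K"],z["T"])[z["d"]>0]
    for y0 in np.arange(-.4,.7,.1):
        q=P[(P[:,1]>y0)&(P[:,1]<y0+.1)&(P[:,0]>.2)&(P[:,0]<.6)]
        if len(q): print(n,y0.round(1),q[q[:,2].argmax()].round(3))
E
```

```text
t 0.1 pos [0.1732 0.6517 0.2301] yaw 75.11 q1,q6 [73.  -2.1] F [ 0.5  0.4 -0.5] w 1.002 tilt [-0.0006 -0.002 ]
d [-370.7 -317.3  -69.3]
scene -0.4 [ 0.518 -0.367  0.106]
scene -0.3 [ 0.463 -0.287  0.093]
scene -0.2 [ 0.512 -0.125  0.127]
scene -0.1 [ 0.483 -0.1    0.079]
scene -0.0 [0.315 0.096 0.204]
scene 0.1 [0.3   0.157 0.205]
scene 0.2 [0.552 0.202 0.038]
scene 0.3 [0.232 0.397 0.004]
scene 0.4 [0.422 0.467 0.095]
scene 0.5 [0.407 0.519 0.097]
scene 0.6 [0.532 0.699 0.085]
side -0.4 [ 0.517 -0.348  0.106]
side -0.3 [ 0.468 -0.273  0.091]
side -0.2 [ 0.508 -0.12   0.126]
side -0.1 [ 0.492 -0.068  0.079]
side -0.0 [0.272 0.044 0.201]
side 0.1 [0.31  0.191 0.202]
side 0.2 [0.325 0.201 0.059]
side 0.3 [0.599 0.305 0.036]
side 0.4 [0.599 0.458 0.086]
side 0.5 [0.2   0.549 0.613]
side 0.6 [0.218 0.642 0.623]
```

>>> {"op": "step_arm", "data": {
  "commands": [
    {"dx": 0, "dy": 0, "dz": -0.06},
    {"dx": -0.05, "dy": -0.04, "dz": -0.07, "roll": 10},
    {"dx": -0.1, "dy": -0.08, "dz": -0.07, "roll": 20},
    {"dx": -0.15, "dy": -0.12, "dz": -0.07, "roll": 30},
    {"dx": -0.2, "dy": -0.16, "dz": -0.07, "roll": 40},
    {"dx": -0.25, "dy": -0.2, "dz": -0.07, "roll": 50},
    {"dx": -0.3, "dy": -0.24, "dz": -0.07, "roll": 60},
    {"dx": -0.35, "dy": -0.28, "dz": -0.07, "roll": 70}
  ]
}}

```text
invalid input
```

```bash
python3 go.py .505 -.1 .3 -105
```

```text
t 0.1 pos [0.1732 0.6517 0.2301] yaw 75.11 q1,q6 [73.  -2.1] F [ 0.5  0.4 -0.5] w 1.002 tilt [-0.0006 -0.002 ]
d [-513.7 -641.4  -68.6]
roll -179.8854999500595
```

All the keys are probably required in every row.

>>> {"op": "step_arm", "data": {
  "commands": [
    {"fingers": -1, "dx": 0, "dy": 0, "dz": -0.06, "roll": 0},
    {"fingers": -1, "dx": -0.05, "dy": -0.04, "dz": -0.07, "roll": 10},
    {"fingers": -1, "dx": -0.1, "dy": -0.08, "dz": -0.07, "roll": 20},
    {"fingers": -1, "dx": -0.15, "dy": -0.12, "dz": -0.07, "roll": 30},
    {"fingers": -1, "dx": -0.2, "dy": -0.16, "dz": -0.07, "roll": 40},
    {"fingers": -1, "dx": -0.25, "dy": -0.2, "dz": -0.07, "roll": 50},
    {"fingers": -1, "dx": -0.3, "dy": -0.24, "dz": -0.07, "roll": 60},
    {"fingers": -1, "dx": -0.35, "dy": -0.28, "dz": -0.07, "roll": 70}
  ],
  "squeeze": 60
}}

```text
time: 1.1
tool_pos: [0.4335, 0.2992, 0.3009]
tcp_rot: [-2.127, -2.312, 0.0]
wrist_force: [1.2, 0.3, -0.0]
width: 1.002
grip_force: 0.0
```

```bash
python3 go.py .505 -.1 .3 -105
```

```text
t 1.1 pos [0.4335 0.2992 0.3009] yaw 4.8 q1,q6 [31.9 27.1] F [ 1.2  0.3 -0. ] w 1.002 tilt [-0.0002 -0.0001]
d [-403.7   37.8    1. ]
roll 109.79575903499318
```

>>> {"op": "step_arm", "data": {
  "commands": [
    {"fingers": -1, "dx": -0.05, "dy": 0.005, "dz": 0, "roll": 10},
    {"fingers": -1, "dx": -0.1, "dy": 0.01, "dz": 0, "roll": 20},
    {"fingers": -1, "dx": -0.15, "dy": 0.015, "dz": 0, "roll": 30},
    {"fingers": -1, "dx": -0.2, "dy": 0.02, "dz": 0, "roll": 40},
    {"fingers": -1, "dx": -0.25, "dy": 0.025, "dz": 0, "roll": 50},
    {"fingers": -1, "dx": -0.3, "dy": 0.03, "dz": 0, "roll": 60},
    {"fingers": -1, "dx": -0.35, "dy": 0.035, "dz": 0, "roll": 70},
    {"fingers": -1, "dx": -0.4, "dy": 0.04, "dz": 0, "roll": 80}
  ]
}}

```text
time: 2.1
tool_pos: [0.5082, -0.0954, 0.3009]
tcp_rot: [-3.115, -0.404, 0.001]
wrist_force: [0.2, 0.1, 0.7]
width: 1.001
grip_force: 0.0
```

```bash
python3 go.py .515 -.36 .2 -105
python3 - <<'E'
from h import *
p,d,K,T=grab("wrist"); cv2.imwrite("pics/w1.png",p); np.savez("w1.npz",p=p,d=d,K=K,T=T); print(np.linalg.inv(T)[:3])
E
```

```text
t 2.1 pos [ 0.5082 -0.0954  0.3009] yaw -75.23 q1,q6 [-13.4  61.8] F [0.2 0.1 0.7] w 1.001 tilt [-0.0004  0.0002]
d [-60.9 257.6 100.8]
roll 29.774576832350135
[[ 2.55038908e-01  9.16216879e-01  3.09033633e-01  5.87972862e-01]
 [-9.66930782e-01  2.41618510e-01  8.16416436e-02 -7.41280824e-02]
 [ 1.33206032e-04 -3.19635928e-01  9.47540424e-01  4.43673268e-01]]
```

View pics/w1.png

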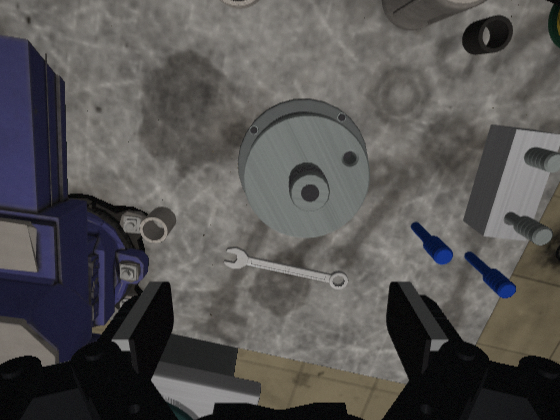

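The wrist view shows the hub top at about (310,192), the collar hole at (350,158), and the long pin's head at the right edge near (540,235).

Run:
```python
from h import *
z=np.load("w1.npz"); p,d,K,T=z["p"],z["d"],z["K"],z["T"]; P=cloud(d,K,T); X,Y,Z=P[...,0],P[...,1],P[...,2]
near=np.hypot(X-.504,Y+.125)<.1
def mid(m):
    c=max(cv2.findContours(m.astype(np.uint8),0,2)[0],key=cv2.contourArea); e=cv2.fitEllipse(c); return e
for nm,lo,hi,h in(("hub",.119,.13,.124),("flange",.071,.081,.076)):
    m=near&(Z>lo)&(Z<hi); e=mid(m); print(nm,e,ray(*e[0],h,K,T).round(4), P[m].mean(0).round(4))
g=cv2.cvtColor(p,cv2.COLOR_BGR2GRAY); r=g[146:171,337:363]; print(np.percentile(r,[5,50,95]))
m=np.zeros(g.shape,bool); m[146:171,337:363]=r<np.median(r)*.72
e=mid(m); h=ray(*e[0],.075,K,T); print("hole",e,h.round(4))
```

```text
hub ((309.305908203125, 190.82347106933594), (38.241878509521484, 39.24672317504883), 82.2071762084961) [ 0.5068 -0.1228  0.124 ] [ 0.5067 -0.1228  0.1241]
flange ((305.973876953125, 175.04879760742188), (122.4647445678711, 126.5312271118164), 68.72989654541016) [ 0.5095 -0.1223  0.076 ] [ 0.5098 -0.1213  0.0761]
[ 41. 111. 116.]
hole ((349.4619445800781, 158.64752197265625), (14.3811616897583, 14.458742141723633), 173.02178955078125) [ 0.5363 -0.1595  0.075 ]
```

>>> {"op": "step_arm", "data": {
  "commands": [
    {"fingers": -1, "dx": -0.012, "dy": 0.05, "dz": 0, "roll": 5},
    {"fingers": -1, "dx": -0.024, "dy": 0.1, "dz": 0, "roll": 10},
    {"fingers": -1, "dx": -0.036, "dy": 0.15, "dz": 0.02, "roll": 15},
    {"fingers": -1, "dx": -0.048, "dy": 0.2, "dz": 0.04, "roll": 15},
    {"fingers": -1, "dx": -0.061, "dy": 0.257, "dz": 0.06, "roll": 15},
    {"fingers": -1, "dx": -0.061, "dy": 0.257, "dz": 0.08, "roll": 15},
    {"fingers": -1, "dx": -0.061, "dy": 0.257, "dz": 0.08, "roll": 15}
  ]
}}

```text
time: 3.02
tool_pos: [0.5149, -0.3563, 0.2181]
tcp_rot: [-3.137, -0.002, 0.007]
wrist_force: [-0.4, -0.2, -0.0]
width: 1.0
grip_force: 0.0
```

```bash
python3 - <<'E'
from h import *
p,d,K,T=grab("wrist"); cv2.imwrite("pics/w2.png",p)
P=cloud(d,K,T); X,Y,Z=P[...,0],P[...,1],P[...,2]
for nm,c,h in(("long",(.515,-.361),.104),("short",(.584,-.35),.086)):
    m=(np.hypot(X-c[0],Y-c[1])<.03)&(abs(Z-h)<.004)
    C=cv2.findContours(m.astype(np.uint8),0,2)[0]
    if C: e=cv2.fitEllipse(max(C,key=cv2.contourArea)); print(nm,e,ray(*e[0],h,K,T).round(4),P[m].mean(0).round(4))
E
python3 go.py .515 -.361 .071
```

```text
long ((285.29974365234375, 200.07217407226562), (26.404539108276367, 26.876895904541016), 76.88027954101562) [ 0.517  -0.3597  0.104 ] [ 0.5168 -0.3597  0.1036]
short ((271.6614990234375, 99.25655364990234), (27.439838409423828, 28.64966583251953), 172.9497833251953) [ 0.5855 -0.3499  0.086 ] [ 0.5855 -0.3499  0.0857]
t 3.08 pos [ 0.5158 -0.3563  0.2199] yaw -89.85 q1,q6 [-36.9  52.9] F [0.2 0.8 0.8] w 1.001 tilt [-0.0024  0.0025]
d [ -0.5   5.1 148.9]
```

View pics/w2.png

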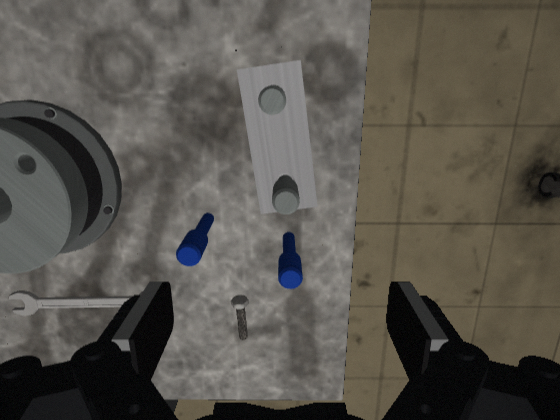

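The view is centred on the long pin's head at (285,200), with the short pin at (272,99). The path down is clear.

>>> {"op": "step_arm", "data": {
  "commands": [
    {"fingers": -1, "dx": 0.001, "dy": 0.0034, "dz": 0.05, "roll": 0},
    {"fingers": -1, "dx": 0.001, "dy": 0.0034, "dz": 0.1, "roll": 0},
    {"fingers": -1, "dx": 0.001, "dy": 0.0034, "dz": 0.13, "roll": 0},
    {"fingers": -1, "dx": 0.001, "dy": 0.0034, "dz": 0.148, "roll": 0},
    {"fingers": -1, "dx": 0.001, "dy": 0.0034, "dz": 0.148, "roll": 0},
    {"fingers": 1, "dx": 0.001, "dy": 0.0034, "dz": 0.148, "roll": 0},
    {"fingers": 1, "dx": 0.001, "dy": 0.0034, "dz": 0.148, "roll": 0},
    {"fingers": 1, "dx": 0.001, "dy": 0.0034, "dz": 0.148, "roll": 0}
  ],
  "squeeze": 60
}}

```text
time: 4.08
tool_pos: [0.5182, -0.3618, 0.0746]
tcp_rot: [3.14, 0.003, 0.003]
wrist_force: [-0.0, 0.3, 0.4]
width: 0.379
grip_force: 0.0
```

>>> {"op": "step_arm", "data": {
  "commands": [
    {"fingers": 1, "dx": 0, "dy": 0, "dz": 0, "roll": 0},
    {"fingers": 1, "dx": 0, "dy": 0, "dz": 0, "roll": 0},
    {"fingers": 1, "dx": 0, "dy": 0, "dz": 0, "roll": 0},
    {"fingers": 1, "dx": 0, "dy": 0, "dz": 0, "roll": 0}
  ]
}}

```text
time: 4.58
tool_pos: [0.518, -0.3613, 0.0742]
tcp_rot: [3.141, 0.003, 0.001]
wrist_force: [-0.3, 1.9, 5.3]
width: 0.212
grip_force: 58.5
```

```bash
python3 go.py .517 -.36 .071
```

```text
t 4.58 pos [ 0.518  -0.3613  0.0742] yaw -89.89 q1,q6 [-37.2  52.7] F [-0.3  1.9  5.3] w 0.212 tilt [ 0.0009 -0.0004]
d [-1.  -1.3  3.2]
```

>>> {"op": "step_arm", "data": {
  "commands": [
    {"fingers": 1, "dx": 0, "dy": 0, "dz": -0.015, "roll": 0},
    {"fingers": 1, "dx": 0, "dy": 0, "dz": -0.04, "roll": 0},
    {"fingers": 1, "dx": 0, "dy": 0, "dz": -0.07, "roll": 0},
    {"fingers": 1, "dx": 0, "dy": 0, "dz": -0.11, "roll": 10},
    {"fingers": 1, "dx": 0, "dy": 0, "dz": -0.125, "roll": 20},
    {"fingers": 1, "dx": 0, "dy": 0, "dz": -0.125, "roll": 30},
    {"fingers": 1, "dx": 0, "dy": 0, "dz": -0.125, "roll": 40},
    {"fingers": 1, "dx": 0, "dy": 0, "dz": -0.125, "roll": 50}
  ]
}}

```text
time: 5.58
tool_pos: [0.5171, -0.3612, 0.1985]
tcp_rot: [2.844, -1.333, -0.001]
wrist_force: [-0.2, -0.3, -1.3]
width: 0.213
grip_force: 58.9
```

```bash
python3 go.py .5363 -.1595 .16 -140.7
```

```text
t 5.58 pos [ 0.5171 -0.3612  0.1985] yaw -140.22 q1,q6 [-37.2 103. ] F [-0.2 -0.3 -1.3] w 0.213 tilt [-0.0007  0.    ]
d [-142.7 -143.9   38.5]
roll 0.4811915795895345
```

>>> {"op": "step_arm", "data": {
  "commands": [
    {"fingers": 1, "dx": -0.035, "dy": -0.035, "dz": 0, "roll": 0},
    {"fingers": 1, "dx": -0.07, "dy": -0.07, "dz": 0, "roll": 0},
    {"fingers": 1, "dx": -0.105, "dy": -0.105, "dz": 0, "roll": 0},
    {"fingers": 1, "dx": -0.13, "dy": -0.13, "dz": 0.02, "roll": 0.5},
    {"fingers": 1, "dx": -0.1427, "dy": -0.1439, "dz": 0.037, "roll": 0.5},
    {"fingers": 1, "dx": -0.1427, "dy": -0.1439, "dz": 0.037, "roll": 0.5}
  ]
}}

```text
time: 6.32
tool_pos: [0.534, -0.1583, 0.1592]
tcp_rot: [2.843, -1.334, -0.007]
wrist_force: [0.6, -0.6, -1.2]
width: 0.218
grip_force: 59.0
```

```bash
python3 go.py .5363 -.1595 .16 -140.7
python3 - <<'E'
from h import *
p,d,K,T=grab("wrist"); cv2.imwrite("pics/w3.png",p); np.savez("w3.npz",p=p,d=d,K=K,T=T)
p,d,K,T=grab("scene"); np.savez("s3.npz",p=p,d=d,K=K,T=T); cv2.imwrite("pics/s3.png",cv2.resize(p[170:290,205:305],None,fx=5,fy=5,interpolation=2))
E
```

```text
t 6.33 pos [ 0.534  -0.1583  0.1592] yaw -140.27 q1,q6 [-19.  121.2] F [ 0.6 -0.6 -1.2] w 0.218 tilt [-0.0043  0.0009]
d [ 2.4 -0.9 -0.8]
roll 0.43403887134019214
```

View pics/w3.png

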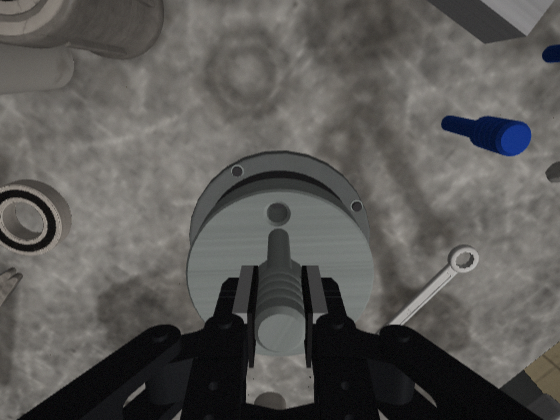

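View pics/s3.png

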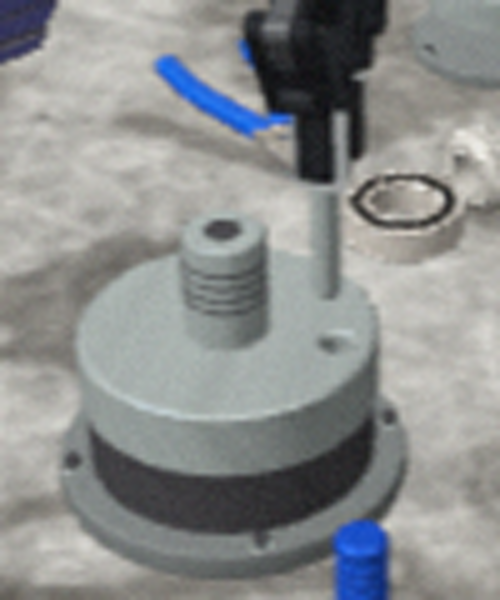

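The tip at about (279,231) lines up laterally with the hole at (279,212) in the wrist view. Now I'll measure the remaining offset.

Run:
```python
from h import *
for n,box in(("w3",(195,228,262,298)),("s3",(232,246,264,280))):
    z=np.load(n+".npz"); p,d,K,T=z["p"],z["d"],z["K"],z["T"]; g=cv2.cvtColor(p,cv2.COLOR_BGR2GRAY); a,b,c,e=box
    if n=="w3":
        r=g[a:b,c:e]; m=(r<np.median(r)*.72).astype(np.uint8); C=max(cv2.findContours(m,0,2)[0],key=cv2.contourArea)
        el=cv2.fitEllipse(C); u,v=el[0][0]+c,el[0][1]+a; print("hole",u,v,el[1],ray(u,v,.075,K,T).round(4))
        P=cloud(d,K,T); m=(abs(P[...,2]-.1895)<.004)&(np.hypot(P[...,0]-.534,P[...,1]+.158)<.02)
        print("head",m.sum(),P[m].mean(0).round(4))
        print(g[222:262:2,279]); 
        for v in (236,242,250,258): print(v,g[v,262:298])
        for v in(229,231,233): print("tip far edge ray z .099",v,ray(279,v,.099,K,T).round(4))
    else:
        h=ray(205+335/5,170+343/5,.075,K,T); print("scene hole",h.round(4)); print("scene tip edge",ray(205+326/5,170+297/5,.099,K,T).round(4))
```

```text
hole 278.578519821167 213.44867515563965 (20.943172454833984, 23.213613510131836) [ 0.5362 -0.1596  0.075 ]
head 2830 [ 0.5355 -0.1595  0.1888]
[63 69 97 85 56 58 57 59 58 55 56 56 58 58 56 56 58 57 58 56]
236 [115 112 112 114 113 115  78  47  45  49  50  55  49  51  54  54  56  59
  58  57  54  54  57  55  55  58  75 114 114 117 115 115 116 116 116 114]
242 [112 113 113 112 112 114  45  45  46  50  49  49  55  55  55  56  57  56
  58  55  53  57  55  55  55  57  64  94 111 115 114 114 112 114 114 114]
250 [114 118 116 115 113  96  47  46  46  49  49  51  56  52  51  56  54  56
  57  56  59  58  55  55  52  57  62  69 110 118 117 117 118 117 116 117]
258 [116 121 114 120 119  64  45  44  48  52  51  53  53  55  53  56  55  58
  58  56  57  55  55  56  55  55  57  64  79 109 116 119 117 118 117 121]
tip far edge ray z .099 229 [ 0.5353 -0.1589  0.099 ]
tip far edge ray z .099 231 [ 0.5345 -0.158   0.099 ]
tip far edge ray z .099 233 [ 0.5337 -0.157   0.099 ]
scene hole [ 0.537 -0.16   0.075]
scene tip edge [ 0.5336 -0.159   0.099 ]
```

Run:
```python
from h import *
z=np.load("s3.npz"); p,d,K,T=z["p"],z["d"],z["K"],z["T"]; g=cv2.GaussianBlur(p,(1,1),0).mean(2)
M=np.linalg.inv(T); o=M[:3,3]; rad=np.array([.634,-.774,0]); nrm=np.array([.774,.634,0]); c=np.array([.5345,-.158,0])
for v in range(204,232,2):
    r=g[v,255:285].round().astype(int); print(v,r)
def pl(u,v):
    r=M[:3,:3]@np.array([(u-K[0,2])/K[0,0],-(v-K[1,2])/K[1,1],-1]); q=o+r*((c-o)@nrm)/(r@nrm); return ((q-c)@rad*1000).round(2),q[2].round(4)
for u,v in((267.2,208),(272.8,208),(267.6,228),(273,228),(270,229.5),(272,238)): print(u,v,pl(u,v))
```

```text
204 [175 169 161 147 138 131 126 122 110  80  34  30  31  36  32  29  58 123
 152 128 148 179 178 168 164 158 168 186 195 160]
206 [181 179 180 178 177 174 167 165 160 149 133 115  92  75  66  63  92 145
 156 155 154 170 161  78  58 103 129  99 123 161]
208 [189 186 187 184 181 179 187 192 189 185 180 168 156 152 147 138 133 143
 163 188 184  94  65 133 163 115 111 115 138 146]
210 [195 198 201 197 201 203 207 203 201 197 195 183 165 147 139 118 101 121
 162 151  83  70 129 162 111 104 112 116 129 138]
212 [184 181 186 193 194 199 203 206 204 201 199 186 164 152 140 120 105 128
 164 195 177 111  51  83 131 143 135 147 158 160]
214 [174 172 176 190 195 201 205 207 205 199 194 184 162 149 142 121 101 115
 154 176 186 199 184 136  76  54  67  87  94  85]
216 [176 170 149 157 200 199 195 190 189 187 194 185 162 152 139 124 103 115
 156 181 182 180 184 183 189 187 185 197 185 192]
218 [165 136 112 158 200 201 198 198 192 192 189 177 156 151 142 129 104 111
 156 191 202 183 184 178 179 177 173 174 165 162]
220 [101  99  95 126 172 173 175 179 195 201 204 197 174 154 138 123 104 114
 169 19
[... 268 characters left out ...]
200 196 189 194 193 196 197]
226 [ 81  80  81 122 166 174 174 172 174 170 170 169 156 151 143 124 102 111
 146 167 179 191 196 199 200 197 202 201 199 195]
228 [ 85  74  79 112 157 176 175 170 170 172 174 171 164 155 141 120 103 121
 155 169 171 170 158 174 200 205 201 192 189 190]
230 [ 95  84  81 112 160 172 170 172 170 173 173 171 169 170 165 164 165 168
 170 174 168 169 168 174 185 196 193 190 189 186]
267.2 208 (np.float64(-5.61), np.float64(0.1492))
272.8 208 (np.float64(6.22), np.float64(0.1512))
267.6 228 (np.float64(-5.8), np.float64(0.1006))
273 228 (np.float64(5.92), np.float64(0.1027))
270 229.5 (np.float64(-0.65), np.float64(0.0978))
272 238 (np.float64(3.35), np.float64(0.077))
```

>>> {"op": "step_arm", "data": {
  "commands": [
    {"fingers": 1, "dx": 0.002, "dy": 0, "dz": 0, "roll": 0},
    {"fingers": 1, "dx": 0.002, "dy": 0, "dz": 0, "roll": 0},
    {"fingers": 1, "dx": 0.002, "dy": 0, "dz": 0, "roll": 0}
  ]
}}

```text
time: 6.8
tool_pos: [0.5371, -0.1616, 0.1617]
tcp_rot: [-2.842, 1.339, -0.001]
wrist_force: [-0.1, -0.2, -1.1]
width: 0.211
grip_force: 59.0
```

```bash
python3 go.py .537 -.162 .137 -140.7
python3 - <<'E'
from h import *
p,d,K,T=grab("scene"); g=p.mean(2)
for v in (218,222,226): print(g[v,262:278].round().astype(int))
p,d,K,T=grab("wrist"); g=p.mean(2).astype(int); print(g[216:240,277:281].mean(1).round())
E
```

```text
t 6.8 pos [ 0.5371 -0.1616  0.1617] yaw -140.44 q1,q6 [-19.3 121.2] F [-0.1 -0.2 -1.1] w 0.211 tilt [ 0.0006 -0.0002]
d [ 0.2  0.3 24.7]
roll 0.25712050254472274
[201 195 191 188 182 182 175 153 144 132 112 100 156 199 186 184]
[171 173 173 171 175 176 168 157 147 132 115  97 147 195 201 199]
[177 173 170 172 170 170 167 156 146 137 112  99 127 178 189 191]
[55. 53. 56. 51. 54. 54. 54. 53. 52. 51. 52. 56. 58. 56. 55. 55. 55. 55.
 57. 56. 56. 55. 56. 56.]
```

>>> {"op": "step_arm", "data": {
  "commands": [
    {"fingers": 1, "dx": 0, "dy": 0, "dz": 0.012, "roll": 0},
    {"fingers": 1, "dx": 0, "dy": 0, "dz": 0.022, "roll": 0},
    {"fingers": 1, "dx": 0, "dy": 0, "dz": 0.026, "roll": 0},
    {"fingers": 1, "dx": 0, "dy": 0, "dz": 0.03, "roll": 0},
    {"fingers": 1, "dx": 0, "dy": 0, "dz": 0.03, "roll": 0}
  ]
}}

```text
time: 7.52
tool_pos: [0.5371, -0.161, 0.131]
tcp_rot: [2.843, -1.337, 0.001]
wrist_force: [1.6, -0.7, -2.1]
width: 0.216
grip_force: 59.0
```

```bash
python3 go.py .537 -.162 .1065
```

```text
t 7.53 pos [ 0.5371 -0.161   0.131 ] yaw -140.38 q1,q6 [-19.2 121.2] F [ 1.6 -0.7 -2.1] w 0.216 tilt [ 0.0004 -0.0003]
d [ 0.7  0.7 24.5]
```

>>> {"op": "step_arm", "data": {
  "commands": [
    {"fingers": 1, "dx": 0, "dy": 0, "dz": 0.006, "roll": 0},
    {"fingers": 1, "dx": 0, "dy": 0, "dz": 0.012, "roll": 0},
    {"fingers": 1, "dx": 0, "dy": 0, "dz": 0.018, "roll": 0},
    {"fingers": 1, "dx": 0, "dy": 0, "dz": 0.022, "roll": 0},
    {"fingers": 1, "dx": 0, "dy": 0, "dz": 0.022, "roll": 0}
  ]
}}

```text
time: 8.15
tool_pos: [0.5372, -0.161, 0.1089]
tcp_rot: [-2.843, 1.337, -0.001]
wrist_force: [2.6, -2.0, -3.3]
width: 0.215
grip_force: 58.8
```

```bash
python3 go.py
```

```text
t 8.15 pos [ 0.5372 -0.161   0.1089] yaw -140.39 q1,q6 [-19.2 121.2] F [ 2.6 -2.  -3.3] w 0.215 tilt [ 0.0005 -0.0002]
```

>>> {"op": "step_arm", "data": {
  "commands": [
    {"fingers": -1, "dx": 0, "dy": 0, "dz": 0, "roll": 0},
    {"fingers": -1, "dx": 0, "dy": 0, "dz": 0, "roll": 0},
    {"fingers": -1, "dx": 0, "dy": 0, "dz": 0, "roll": 0},
    {"fingers": -1, "dx": 0, "dy": 0, "dz": 0, "roll": 0},
    {"fingers": -1, "dx": 0, "dy": 0, "dz": -0.03, "roll": 0},
    {"fingers": -1, "dx": 0, "dy": 0, "dz": -0.06, "roll": 0},
    {"fingers": -1, "dx": 0, "dy": 0, "dz": -0.085, "roll": 0},
    {"fingers": -1, "dx": 0, "dy": 0, "dz": -0.085, "roll": 0}
  ]
}}

```text
time: 9.15
tool_pos: [0.5386, -0.1615, 0.1969]
tcp_rot: [-2.842, 1.337, -0.008]
wrist_force: [0.2, -0.5, 0.2]
width: 0.999
grip_force: 0.0
```

```bash
python3 go.py .5065 -.123 .089
python3 - <<'E'
from h import *
p,d,K,T=grab("wrist"); cv2.imwrite("pics/w4.png",p); P=cloud(d,K,T); X,Y,Z=P[...,0],P[...,1],P[...,2]
for nm,c,r,lo,hi,h in(("pin",(.5362,-.1596),.025,.127,.15,.136),("hub",(.5065,-.123),.025,.119,.1268,.124)):
    m=(np.hypot(X-c[0],Y-c[1])<r)&(Z>lo)&(Z<hi); C=cv2.findContours(m.astype(np.uint8),0,2)[0]
    if C: e=cv2.fitEllipse(max(C,key=cv2.contourArea)); print(nm,m.sum(),e,ray(*e[0],h,K,T).round(4),np.median(P[m],0).round(4))
E
```

```text
t 9.15 pos [ 0.5386 -0.1615  0.1969] yaw -140.39 q1,q6 [-19.2 121.2] F [ 0.2 -0.5  0.2] w 0.999 tilt [ 0.005  -0.0017]
d [-50.6   0.5 107.7]
pin 940 ((279.3468017578125, 232.358154296875), (33.433326721191406, 34.4726676940918), 177.63894653320312) [ 0.5388 -0.1606  0.136 ] [ 0.5386 -0.1605  0.1357]
hub 2082 ((282.46240234375, 292.8601989746094), (48.597225189208984, 53.1523551940918), 87.88143157958984) [ 0.507  -0.1253  0.124 ] [ 0.5071 -0.1254  0.124 ]
```

View pics/w4.png

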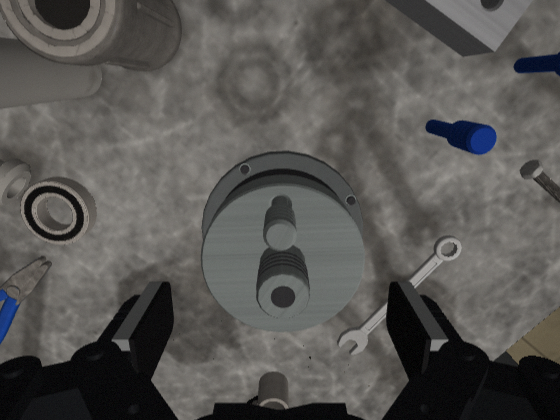

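The pin stands in the collar hole, with its head at (280,235) and 136 mm high. The hub is at (282,295). Next I'll grip the hub with the same yaw.

>>> {"op": "step_arm", "data": {
  "commands": [
    {"fingers": -1, "dx": -0.025, "dy": 0.001, "dz": 0, "roll": 0},
    {"fingers": -1, "dx": -0.049, "dy": 0.001, "dz": 0.02, "roll": 0},
    {"fingers": -1, "dx": -0.049, "dy": 0.001, "dz": 0.06, "roll": 0},
    {"fingers": -1, "dx": -0.049, "dy": 0.001, "dz": 0.1, "roll": 0},
    {"fingers": -1, "dx": -0.049, "dy": 0.001, "dz": 0.104, "roll": 0},
    {"fingers": -1, "dx": -0.049, "dy": 0.001, "dz": 0.104, "roll": 0}
  ]
}}

```text
time: 9.95
tool_pos: [0.5045, -0.1237, 0.0899]
tcp_rot: [2.842, -1.337, -0.002]
wrist_force: [-0.1, -0.5, -0.2]
width: 1.004
grip_force: 0.0
```

>>> {"op": "step_arm", "data": {
  "commands": [
    {"fingers": 1, "dx": 0, "dy": 0, "dz": 0, "roll": 0},
    {"fingers": 1, "dx": 0, "dy": 0, "dz": 0, "roll": 0},
    {"fingers": 1, "dx": 0, "dy": 0, "dz": 0, "roll": 0},
    {"fingers": 1, "dx": 0, "dy": 0, "dz": 0, "roll": 0},
    {"fingers": 1, "dx": 0, "dy": 0, "dz": 0, "roll": 0}
  ],
  "squeeze": 60
}}

```text
time: 10.58
tool_pos: [0.5055, -0.1242, 0.0917]
tcp_rot: [2.843, -1.337, 0.003]
wrist_force: [-3.1, 0.2, 6.1]
width: 0.408
grip_force: 59.5
```

```bash
python3 go.py
```

```text
t 10.57 pos [ 0.5055 -0.1242  0.0917] yaw -140.37 q1,q6 [-16.5 123.9] F [-3.1  0.2  6.1] w 0.408 tilt [ 0.0014 -0.0009]
```

>>> {"op": "step_arm", "data": {
  "commands": [
    {"fingers": 1, "dx": 0, "dy": 0, "dz": 0, "roll": -2},
    {"fingers": 1, "dx": 0, "dy": 0, "dz": 0, "roll": -4},
    {"fingers": 1, "dx": 0, "dy": 0, "dz": 0, "roll": -6},
    {"fingers": 1, "dx": 0, "dy": 0, "dz": 0, "roll": -8},
    {"fingers": 1, "dx": 0, "dy": 0, "dz": 0, "roll": -10},
    {"fingers": 1, "dx": 0, "dy": 0, "dz": 0, "roll": -12},
    {"fingers": 1, "dx": 0, "dy": 0, "dz": 0, "roll": -14},
    {"fingers": 1, "dx": 0, "dy": 0, "dz": 0, "roll": -16}
  ]
}}

```text
time: 11.58
tool_pos: [0.5057, -0.1241, 0.0917]
tcp_rot: [-3.002, 0.928, -0.003]
wrist_force: [-2.6, 0.3, 5.7]
width: 0.404
grip_force: 59.7
```

```bash
cat > chk.py <<'E'
from h import *
s=read_state(); print("torque",s["torque"].round(3))
p,d,K,T=grab("wrist"); np.savez("chk.npz",p=p,d=d,K=K,T=T); P=cloud(d,K,T); X,Y,Z=P[...,0],P[...,1],P[...,2]
R=np.hypot(X-.5065,Y+.124); m=(R>.036)&(R<.061)&(Z>.1)&(Z<.145)
m[:,:255]=0; m[:,305:]=0
q=P[m]; print(m.sum(), "top z",np.percentile(q[:,2],98).round(4),"ang",np.degrees(np.arctan2(*(q.mean(0)[[1,0]]-[-.124,.5065]))).round(1))
E
python3 go.py; python3 chk.py
```

```text
t 11.57 pos [ 0.5057 -0.1241  0.0917] yaw -124.34 q1,q6 [-16.5 107.8] F [-2.6  0.3  5.7] w 0.404 tilt [ 0.0018 -0.0005]
torque [-0.025  0.254 -0.162]
3885 top z 0.1372 ang -34.0
```

>>> {"op": "step_arm", "data": {
  "commands": [
    {"fingers": 1, "dx": 0, "dy": 0, "dz": 0, "roll": -2},
    {"fingers": 1, "dx": 0, "dy": 0, "dz": 0, "roll": -4},
    {"fingers": 1, "dx": 0, "dy": 0, "dz": 0, "roll": -6},
    {"fingers": 1, "dx": 0, "dy": 0, "dz": 0, "roll": -8},
    {"fingers": 1, "dx": 0, "dy": 0, "dz": 0, "roll": -10},
    {"fingers": 1, "dx": 0, "dy": 0, "dz": 0, "roll": -12},
    {"fingers": 1, "dx": 0, "dy": 0, "dz": 0, "roll": -14},
    {"fingers": 1, "dx": 0, "dy": 0, "dz": 0, "roll": -16}
  ]
}}

```text
time: 12.62
tool_pos: [0.5058, -0.1239, 0.0918]
tcp_rot: [-3.101, 0.501, -0.003]
wrist_force: [-1.5, -0.1, 5.2]
width: 0.406
grip_force: 59.7
```

```bash
python3 go.py; python3 chk.py
```

```text
t 12.62 pos [ 0.5058 -0.1239  0.0918] yaw -108.35 q1,q6 [-16.5  91.8] F [-1.5 -0.1  5.2] w 0.406 tilt [ 0.0021 -0.0002]
torque [ 0.065  0.21  -0.135]
3855 top z 0.1372 ang -17.5
```

>>> {"op": "step_arm", "data": {
  "commands": [
    {"fingers": 1, "dx": 0, "dy": 0, "dz": 0, "roll": -2},
    {"fingers": 1, "dx": 0, "dy": 0, "dz": 0, "roll": -4},
    {"fingers": 1, "dx": 0, "dy": 0, "dz": 0, "roll": -6},
    {"fingers": 1, "dx": 0, "dy": 0, "dz": 0, "roll": -8},
    {"fingers": 1, "dx": 0, "dy": 0, "dz": 0, "roll": -10},
    {"fingers": 1, "dx": 0, "dy": 0, "dz": 0, "roll": -12},
    {"fingers": 1, "dx": 0, "dy": 0, "dz": 0, "roll": -14},
    {"fingers": 1, "dx": 0, "dy": 0, "dz": 0, "roll": -16}
  ]
}}

```text
time: 13.68
tool_pos: [0.5058, -0.1237, 0.0917]
tcp_rot: [-3.141, 0.065, -0.003]
wrist_force: [-1.2, 3.2, 4.6]
width: 0.404
grip_force: 59.7
```

```bash
python3 go.py; python3 chk.py
```

```text
t 13.68 pos [ 0.5058 -0.1237  0.0917] yaw -92.35 q1,q6 [-16.5  75.8] F [-1.2  3.2  4.6] w 0.404 tilt [0.0021 0.0001]
torque [ 0.24   0.169 -0.072]
3834 top z 0.1373 ang -1.1
```

>>> {"op": "step_arm", "data": {
  "commands": [
    {"fingers": 1, "dx": 0, "dy": 0, "dz": 0, "roll": -2},
    {"fingers": 1, "dx": 0, "dy": 0, "dz": 0, "roll": -4},
    {"fingers": 1, "dx": 0, "dy": 0, "dz": 0, "roll": -6},
    {"fingers": 1, "dx": 0, "dy": 0, "dz": 0, "roll": -8},
    {"fingers": 1, "dx": 0, "dy": 0, "dz": 0, "roll": -10},
    {"fingers": 1, "dx": 0, "dy": 0, "dz": 0, "roll": -12},
    {"fingers": 1, "dx": 0, "dy": 0, "dz": 0, "roll": -14},
    {"fingers": 1, "dx": 0, "dy": 0, "dz": 0, "roll": -16}
  ]
}}

```text
time: 14.72
tool_pos: [0.5058, -0.1235, 0.0917]
tcp_rot: [-3.119, -0.373, -0.003]
wrist_force: [-1.3, 2.7, 5.3]
width: 0.402
grip_force: 61.5
```

```bash
python3 go.py; python3 chk.py
```

```text
t 14.72 pos [ 0.5058 -0.1235  0.0917] yaw -76.36 q1,q6 [-16.5  59.8] F [-1.3  2.7  5.3] w 0.402 tilt [0.002  0.0005]
torque [ 0.326  0.121 -0.098]
2376 top z 0.1113 ang 16.0
```

The pin has dropped 26 mm and its head top is at about 110 mm. I'll release and retract.

>>> {"op": "step_arm", "data": {
  "commands": [
    {"fingers": -1, "dx": 0, "dy": 0, "dz": 0, "roll": 0},
    {"fingers": -1, "dx": 0, "dy": 0, "dz": 0, "roll": 0},
    {"fingers": -1, "dx": 0, "dy": 0, "dz": 0, "roll": 0},
    {"fingers": -1, "dx": 0, "dy": 0, "dz": 0, "roll": 0},
    {"fingers": -1, "dx": 0, "dy": 0, "dz": -0.03, "roll": 0},
    {"fingers": -1, "dx": 0, "dy": 0, "dz": -0.08, "roll": 0},
    {"fingers": -1, "dx": 0, "dy": 0, "dz": -0.13, "roll": 0},
    {"fingers": -1, "dx": 0, "dy": 0, "dz": -0.13, "roll": 0}
  ]
}}

```text
time: 15.78
tool_pos: [0.5083, -0.1248, 0.2259]
tcp_rot: [3.115, 0.372, 0.015]
wrist_force: [1.0, -0.2, 0.8]
width: 0.997
grip_force: 0.0
```

```bash
python3 go.py; python3 chk.py; python3 -c "
from h import *
z=np.load('chk.npz'); P=cloud(z['d'],z['K'],z['T']); X,Y,Z=P[...,0],P[...,1],P[...,2]
R=np.hypot(X-.5065,Y+.124); m=(R>.025)&(R<.07)&(Z>.107)&(Z<.114)
q=P[m]; print('head top',m.sum(),q.mean(0).round(4),'std z',q[:,2].std().round(4),'r',np.hypot(*(q.mean(0)[:2]-[.5065,-.124])).round(4))
cv2.imwrite('pics/end.png',z['p'])"
```

```text
t 15.78 pos [ 0.5083 -0.1248  0.2259] yaw -76.39 q1,q6 [-16.5  59.9] F [ 1.  -0.2  0.8] w 0.997 tilt [ 0.01  -0.003]
torque [-0.019 -0.018 -0.013]
688 top z 0.1115 ang 17.4
head top 661 [ 0.5519 -0.1097  0.1098] std z 0.0009 r 0.0476
```

View pics/end.png

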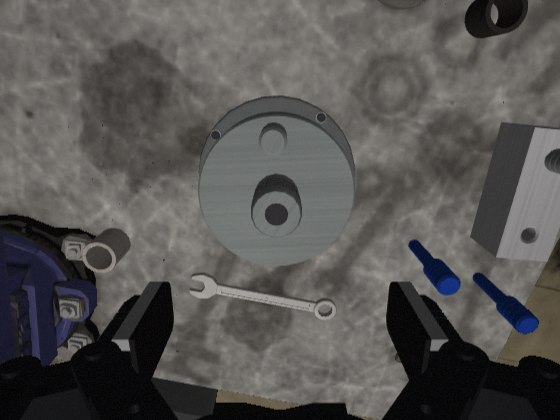

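The picture shows the pin's head (272,138) down on the flange, its top at 109.8 mm. The short pin is still in the block (553,160), and the gripper is clear.

```bash
python3 -c "
from workcell import *; print(finish_job())"
```

```text
the job is handed in; nothing more can be done
None
```

I handed the job in at about 16 s: the long pin dropped home about 65° counter-clockwise, its head top at 110 mm (so down on the flange), the short pin is still in the block, and the gripper is open and clear; no verdict came back from `finish_job()`.

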